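Unlock the sample carriage and push it into the reader

TASK

Bring the sample jar into the reader: with your fingertips press the locking button on the carriage fully down and, keeping it down all the way, push the carriage along its rail to the end stop, so that the jar stands between the two reader blocks; then let go, so that the button springs back up and locks the carriage there. Nothing is to be gripped or lifted: do not touch the jar, it rides upright in its seat, and leave everything else on the bench where it stands.

Things in the scene. Friction and masses are not known exactly. Their poses are not given: they have to be found in the camera images.
- shuttle: The fixed aluminium rail unit on the bench, 370 mm long (along its own y), 115 mm wide (along its own x) and 10 mm thick at its base plate; origin on the bench under its middle, z up. The carriage travels along its +y axis. At y = +115 mm two white reader blocks, 40 x 60 mm and 100 mm high, stand at x = -80 and +80 mm (120 mm clear between them); a dark end stop bar, 42 mm high, at y = +168 mm. Its place and yaw vary.
- carriage (a joint): Travel of the aluminium carriage along the rail in m: 0 at the start, 0.120 against the end stop. The deck is 100 mm wide, 204 mm long, its top 40 mm above the bench; it slides easily (about 2 N) while the button is down, and is held by a lock tooth while it is up. The lock has notches every 24 mm, so it catches again if the button is let go on the way, and the last one, at the end stop, holds it with up to 4 mm of play.
- lockbutton (a joint): Depth of the button in m: 0 up (locked), 0.006 fully down on a solid stop; the carriage is free from 0.004 on. About 2.7 N starts it moving and 5.4 N holds it fully down; it springs up by itself.
- button_top (a point): Centre of the top face of the locking button: a plain steel square, 36 x 36 mm, on the trailing end of the carriage; at the start its top is 70 mm above the bench and 8 mm above the black housing round it (58 x 60 mm). It moves with the carriage and with the press; axes as the shuttle's.
- push_face (a point): Middle of the face of the upright black push plate on the carriage, 60 mm wide across the rail and 10 mm thick, its top 88 mm above the bench. The face looks back at the button (along the shuttle's -y), 29 mm from the button's centre and 11 mm from its edge; fingertips standing on the button and moved along the shuttle's +y bear on it.
- seat_point (a point): Centre of the floor of the jar's seat on the carriage deck, 40 mm above the bench, 115 mm ahead of the button's centre along the shuttle's +y; round it a grey ring, 68 mm outside, 55 mm inside, 12 mm high.
- jar_mid (a point): Middle of the closed amber glass sample jar, 50 mm across and 66 mm high, that stands loose in the seat (top 106 mm above the bench). Not to be touched.
- vial: Bystander: small clear capped vial, 24 mm across, 50 mm high; origin under its centre.
- stopper: Bystander: cork-brown stopper, 40 mm across, 30 mm high; origin under its centre.
- dropper: Bystander: small amber bottle, 38 mm across, 75 mm high; origin under its centre.
- spatula: Bystander: steel lab spoon, 150 mm long, lying along its own x; origin under its middle.
- flask: Bystander: conical glass flask, 82 mm across the foot, 115 mm high; origin under its centre.
- reagent: Bystander: amber reagent bottle, 90 mm across, 160 mm high; origin under its centre.
- beaker: Bystander: open glass beaker, 72 mm across, 85 mm high; origin under its centre.
- jar: The same closed amber jar, 50 mm across, 66 mm high; origin under its centre, z up.
There are look-alikes about, which are no part of the job. What is shaped like the jar but pink or yellow is not meant.

How it is judged:
On the way, in this order (a step that is already met when the one before it is completed fails the run):
1. the button is pressed down, with the carriage still at its start (value of joint lockbutton above 0.004 m and value of joint carriage below 0.006 m), for 0.05 s.
2. the carriage is at the end stop with the button still held down (value of joint carriage above 0.1155 m and value of joint lockbutton above 0.003 m), for 0.05 s.
At the end, for the whole second after the job is handed in: The carriage rests within 4.5 mm of the end stop, the button is up again (less than 1.5 mm down), and the jar stands upright (within 0.06 rad) and still in its seat (within 6 mm of its centre) (value of joint carriage above 0.1155 m and value of joint lockbutton below 0.0015 m and velocity of joint carriage below 0.01 m/s and horizontal distance between jar_mid and seat_point below 0.006 m and angle between jar_mid's own z axis and vertical below 0.06 rad and linear speed of jar below 0.02 m/s); the robot touches nothing.
It fails at once if the button is let go on the way (value of joint carriage between 0.012 and 0.108 m and value of joint lockbutton below 0.001 m).
It fails at once if the jar is touched by the robot (contact force between any of the fingers, the arm and jar above 0.5 N).
It fails at once if the jar is lifted or tipped (height (world z) of jar_mid above 0.083 m or angle between jar_mid's own z axis and vertical above 0.3 rad).
It fails at once if another thing on the bench is moved by more than 20 mm or lifted (distance of any of vial, stopper, dropper, spatula, flask, reagent, beaker from where it was at the start of the episode above 0.02 m).
It also fails if it takes over 38 s, if anything falls off the work surface, if the arm or the gripper's body presses on something with over 40 N, if the wrist force passes 120 N, or if a joint passes its speed limit or range.

ROBOT

A 7-joint arm with a two-finger parallel gripper is mounted at the origin on the work surface. World frame = base frame: x ahead of the robot, y to its left, z up, the work surface at z = 0. Lengths are in m, angles in rad, forces in N, time in s.
With the tool pointing down it reaches from about 0.425 to 0.925 m from the base axis. Payload 6.8 kg.
Tool frame: the origin (TCP) lies on the centre line of the jaws, within the pads' length; the fingertips stand 11 mm ahead of it and the grasp point (between the pads) lies 8 mm behind it; z points along the fingers, y is the direction in which the jaws open and shut (so a half turn about z gives the same grasp; the last joint's range is limited). The gripper opens to 85 mm and grips with 20 to 120 N. Pads are 22 mm wide; open, the fingers measure 114 mm over their backs; the gripper's body (76 mm by 85 mm) begins 54 mm behind the grasp point. The pads swing forward as they close: fully open they stand 13 mm farther back than shut.
Start: joints at [-1.233, 0.477, 0.022, 1.555, -0.011, 1.109, -0.083], TCP at [0.291, 0.609, 0.242] pointing down, gripper open.
Joint ranges: [-2.96, 2.96], [-0.34, 2.1], [-1.41, 1.46], [0.24, 2.44], [-1.37, 4.51], [0.17, 1.92], [-2.96, 2.96]. Speed limits (rad/s): [2.39, 2.39, 3.14, 3.14, 3.14, 3.14, 3.14].

INTERFACE

Orientations are given as a rotation vector (axis times angle).
In Python, from bench import r gives the robot as it stands.
- The arm moves only by the tool send_rows, never from a script. Its argument "deltas" is a list of rows, each a list of 7 numbers: the opening, from 0 (shut) to 1 (fully open), then the shift along the tool's x, y, z as a fraction of full scale, then the turn, a rotation vector about the tool's x, y, z as a fraction of full scale. In form: [[hand, x, y, z, ax, ay, az], ...]. A call has 1 to 20 rows; each row is the pose to reach, as a shift and turn from the pose commanded when the call began, along the tool's axes at that moment, turning the shorter way round; what a row does not reach only later rows make up. Full scale, the value 1, is 150 mm for a shift and 180 degrees for a turn. A row lasts 1/12 s, in which the tool goes at most 41.7 mm and 7.16 degrees, less where a joint would pass 70% of its speed; a pose out of reach is approached as far as the arm can. A call with a number of a shift or a turn outside -1 to 1 is refused whole. A call with a gripper value outside its range is refused whole. The fingers move at their own pace and stop on an object; "squeeze" is the grip in N (left out, the last holds). Time passes only in rows, so rows that repeat a pose let the fingers close. It gives the time, the measured TCP pose, the force and the opening at its end, in the units of the state.
- r.get_obs(): the state, without advancing time (a new reading comes with each control period).
- r.grab_frame(name): name is "side" or "top" or "wrist"; returns a dict with "pixels" (480x640x3 uint8, red, green, blue), "camera_matrix" (3x3 intrinsics, pixels), "rvec" (rotation vector, rad) and "tvec" (3), from world to camera coordinates, as OpenCV has them. Camera axes: x right, y down, z forward; pixel columns grow to the right and rows downward; lengths in m; the calibration is good to about 2 mm. A picture is of the moment at which its call begins. There is no depth.
- r.hand_in(): hands the job in, once; it reports no verdict.
The state is a dict: "clock": time; "joints": joint angles; "qvel": joint speeds; "tau": joint torques, N m; "tcp_pos": TCP position; "orientation": TCP orientation; "contact_force": force on the tool from outside, world axes, zero at the start; "moment": the same for the moment, N m; "grip_width": finger opening in m.
Only numpy, scipy, OpenCV 4.12 (cv2) and the standard library are available. Lean on these libraries where they do the work, as an engineer would, in place of code of your own. Each camera call takes 0.05 s, during which the arm holds its last target. There are 200 camera calls.

## Working session

There is one attempt and no reset: what is moved stays moved. The work goes in short steps, Python scripts to look and compute and a tool call to move; the robot and the scene stay as the last step left them, time stands still between calls to the robot, and variables do not carry over. Pictures are saved under pics/ and viewed, about 8 in all and at most 12, crops included, and the job is handed in when it is done.

Besides the shell and the picture viewer there is one more tool, called after "Emit:" by a JSON object that holds its "name" and its "arguments", one argument or row to a line. send_rows: Moves the arm, as the interface text tells. Shift numbers are shares of 150 mm and turn numbers shares of 180 degrees, none past 1 either way. Its arguments: {"type":"object","properties":{"deltas":{"type":"array","items":{"type":"array","items":{"type":"number"}}},"squeeze":{"type":"number"}},"required":["deltas"]}

```bash
mkdir -p pics; cat > h.py <<'E'
import numpy as np, cv2
from bench import r
def grab(n,save=None):
    f=r.grab_frame(n)
    if save: cv2.imwrite('pics/'+save,cv2.cvtColor(f['pixels'],cv2.COLOR_RGB2BGR))
    return f
def ray(f,uv,z):
    R=cv2.Rodrigues(np.array(f['rvec'],float))[0];t=np.array(f['tvec'],float).ravel()
    d=R.T@np.linalg.inv(f['camera_matrix'])@np.array([uv[0],uv[1],1.]);c=-R.T@t
    return c+d*(z-c[2])/d[2]
def proj(f,P):
    return cv2.projectPoints(np.array(P,float).reshape(-1,1,3),np.array(f['rvec'],float),np.array(f['tvec'],float),f['camera_matrix'],None)[0].reshape(-1,2)
E
python3 - <<'E'
from h import *
for n in('top','side'):
    f=grab(n,n+'0.png'); R=cv2.Rodrigues(np.array(f['rvec'],float))[0]; print(n,-R.T@np.array(f['tvec']).ravel())
o=r.get_obs(); print(o)
E
```

```text
top [0.27538491 0.04141844 1.31457209]
side [ 0.3781155  -0.7962803   0.79257771]
{'clock': 0.1, 'joints': array([-1.23307852,  0.47775827,  0.02231529,  1.55631685, -0.01149249,
        1.1093154 , -0.0830727 ]), 'qvel': array([ 4.17946611e-04, -4.23994637e-04, -9.76240708e-04, -2.10476060e-03,
       -8.19143728e-04, -8.11513447e-04, -3.30003402e-05]), 'tau': array([ 4.88080317e-03, -5.97755599e+01,  1.61406700e+00, -2.81957334e+01,
        1.28751725e-02,  4.94270440e-03,  1.19196164e-05]), 'tcp_pos': array([0.29083368, 0.60857071, 0.24141011]), 'orientation': array([-6.94332079e-01, -3.06364188e+00,  2.59248345e-03]), 'contact_force': array([-0.66477141, -0.38865653,  0.14555698]), 'moment': array([-0.07667956,  0.01386777, -0.00967095]), 'grip_width': 0.08548099664515808}
```

View pics/top0.png

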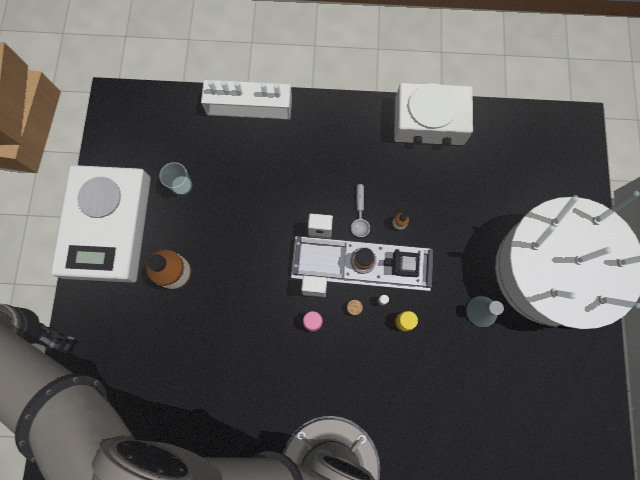

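View pics/side0.png

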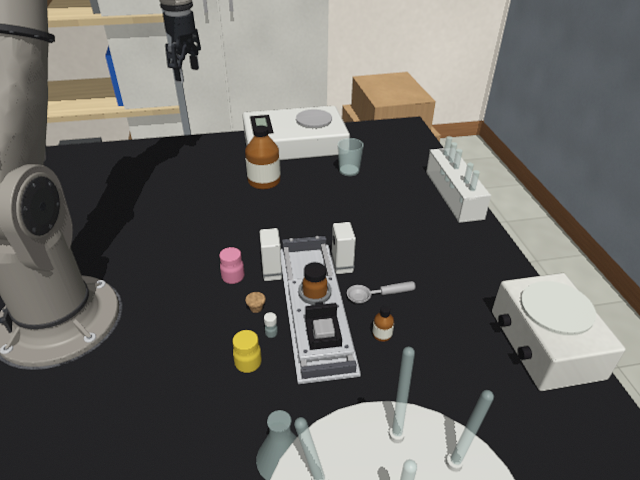

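The top view shows the rail unit at (362,263), with the button at (408,263), the amber jar at (363,259) and the reader blocks at (320,225) and (314,286). The side view shows the button at (323,327). The look-alikes are pink at (313,321) and yellow at (407,321); the dropper at (401,221) is also amber. The jar standing in the ring on the carriage is the one meant. Next I'll measure and confirm with a crop.

```bash
python3 - <<'E'
from h import *
ft=grab('top');fs=grab('side')
def blob(f,box,lo):
    x0,y0,x1,y1=box; g=f['pixels'][y0:y1,x0:x1].min(2)
    m=(g>lo).astype(np.uint8)
    n,l,s,c=cv2.connectedComponentsWithStats(m)
    return [(c[i]+[x0,y0],s[i][4],s[i][:4]+[x0,y0,0,0]) for i in range(1,n) if s[i][4]>20]
for f,b,n in((ft,(396,252,420,275),'top'),(fs,(308,312,340,344),'side')):
    for lo in (90,120):
        for c,a,bb in blob(f,b,lo): print(n,lo,c.round(1),a,bb,ray(f,c,.07).round(4))
# rail base outline in top view
g=ft['pixels'].min(2); m=np.zeros_like(g); m[232:295,285:440]=(g[232:295,285:440]>60)*255
m=cv2.morphologyEx(m,cv2.MORPH_CLOSE,np.ones((9,9)))
# world-grid rectification at z=.01, 1 mm/px
X=np.array([ray(ft,p,.01)[:2] for p in np.argwhere(m>0)[:,::-1]])
rect=cv2.minAreaRect((X*1000).astype(np.float32)); print('rect',rect)
out=np.hstack([cv2.resize(ft['pixels'][222:302,285:445],(640,320),interpolation=cv2.INTER_CUBIC)]); 
o2=cv2.resize(fs['pixels'][220:390,220:420],(320*200//170*1,320),interpolation=cv2.INTER_CUBIC)
im=np.zeros((640,640,3),np.uint8); im[:320]=out; im[320:,:o2.shape[1]]=o2
cv2.imwrite('pics/crop1.png',im[:600,:,::-1])
E
```

```text
top 90 [408.2 262.9] 201 [400 256  16  16] [ 0.5105 -0.1741  0.07  ]
top 120 [408.6 263. ] 177 [402 256  14  14] [ 0.5104 -0.1751  0.07  ]
side 90 [338.3 317.8] 34 [337 312   3  16] [ 0.541  -0.1623  0.07  ]
side 90 [323.6 327.8] 372 [313 318  22  21] [ 0.5095 -0.1813  0.07  ]
side 120 [338.3 317.3] 31 [337 312   3  15] [ 0.5413 -0.1613  0.07  ]
side 120 [323.3 327.5] 333 [313 318  21  20] [ 0.5091 -0.1805  0.07  ]
rect ((516.2564697265625, -61.00355529785156), (168.196533203125, 378.75628662109375), 3.034801483154297)
```

View pics/crop1.png

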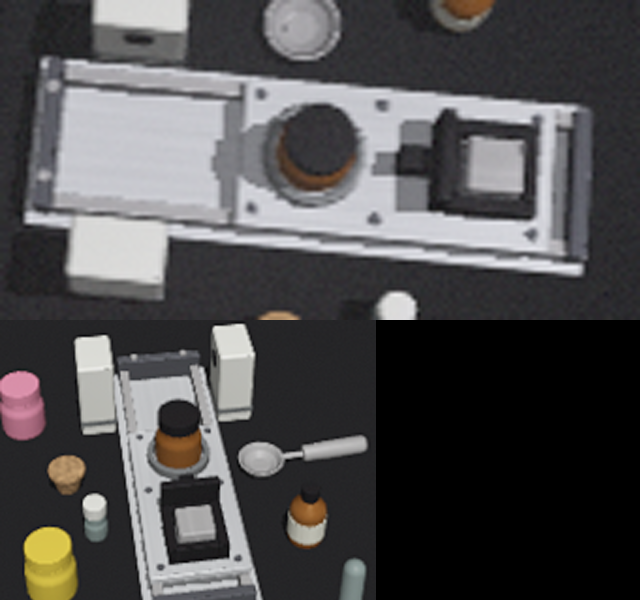

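The crop confirms it: the amber jar with the black cap sits in the ring. The button is the steel square behind the push plate, and travel is to the left in the top image (world +y). Next is the yaw, from the long edges of the rail.

```bash
python3 - <<'E'
from h import *
from scipy.spatial.transform import Rotation as Ro
f=grab('top')
g=f['pixels'].min(2).astype(int)
# lower edge (low x) of base plate: last bright row per column, cols 335..425
def edge(cols,rows,up,z):
    P=[]
    for c in cols:
        col=g[rows[0]:rows[1],c]
        k=np.where(col>80)[0]; i=k[0] if up else k[-1]
        P.append(ray(f,(c,rows[0]+i+(-.5 if up else .5)),z)[:2])
    P=np.array(P,np.float32); v=cv2.fitLine(P,cv2.DIST_HUBER,0,0.001,0.001).ravel()
    d=v[:2]*np.sign(v[1]); print('yaw',np.arctan2(-d[0],d[1]),'pt',v[2:],'res',np.std((P-v[2:])@[d[1],-d[0]]));return d
edge(range(330,425),(262,296),False,.01)
edge(range(350,420),(236,262),True,.04)
o=r.get_obs();R=Ro.from_rotvec(o['orientation']).as_matrix();print(R.round(3))
for y in (.0,-.2): print(proj(f,[[.5,y,.07]]))
E
```

```text
yaw -0.038780287 pt [ 0.45368454 -0.16953185] res 0.006378199
yaw -0.046305258 pt [ 0.56437546 -0.11285177] res 0.0051770303
[[-0.902  0.431 -0.   ]
 [ 0.431  0.902 -0.001]
 [-0.    -0.001 -1.   ]]
[[339.81551759 263.39193254]]
[[418.2809844  267.51293807]]
```

Emit:
{"name": "send_rows", "arguments": {
  "deltas": [
    [0,-0.22,-0.16,0,0,0,0],
    [0,-0.45,-0.33,0,0,0,0],
    [0,-0.68,-0.5,0,0,0,0],
    [0,-0.91,-0.67,0,0,0,0],
    [0,-0.91,-0.67,0,0,0,0]
  ],
  "squeeze": 20
}}

```text
clock: 0.67
tcp_pos: [0.3767, 0.451, 0.2424]
orientation: [0.71, 3.057, -0.006]
contact_force: [0.1, -1.5, 0.1]
grip_width: 0.0257
```

Emit:
{"name": "send_rows", "arguments": {
  "deltas": [
    [0,-0.15,-0.2,0,0,0,0],
    [0,-0.32,-0.41,0,0,0,0],
    [0,-0.5,-0.63,0,0,0,0],
    [0,-0.67,-0.85,0,0,0,0],
    [0,-0.67,-0.85,0,0,0,0]
  ]
}}

```text
clock: 1.08
tcp_pos: [0.4089, 0.2924, 0.2422]
orientation: [0.71, 3.059, -0.006]
contact_force: [0.1, -0.3, -0.0]
grip_width: 0.0005
```

Emit:
{"name": "send_rows", "arguments": {
  "deltas": [
    [0,-0.15,-0.2,0,0,0,0],
    [0,-0.32,-0.41,0,0,0,0],
    [0,-0.5,-0.63,0,0,0,0],
    [0,-0.67,-0.85,0,0,0,0],
    [0,-0.67,-0.85,0,0,0,0]
  ]
}}

```text
clock: 1.5
tcp_pos: [0.4436, 0.1348, 0.2425]
orientation: [0.711, 3.059, -0.004]
contact_force: [-0.5, -0.5, 0.0]
grip_width: -0.0002
```

Emit:
{"name": "send_rows", "arguments": {
  "deltas": [
    [0,-0.15,-0.2,0,0,0,0],
    [0,-0.32,-0.41,0,0,0,0],
    [0,-0.5,-0.63,0,0,0,0],
    [0,-0.67,-0.85,0,0,0,0],
    [0,-0.67,-0.85,0,0,0,0]
  ]
}}

```text
clock: 1.92
tcp_pos: [0.479, -0.0235, 0.2429]
orientation: [0.71, 3.058, -0.004]
contact_force: [1.0, 0.3, -0.2]
grip_width: -0.0002
```

Emit:
{"name": "send_rows", "arguments": {
  "deltas": [
    [0,-0.15,-0.2,0,0,0,-0.03],
    [0,-0.32,-0.41,0,0,0,-0.06],
    [0,-0.5,-0.63,0,0,0,-0.09],
    [0,-0.67,-0.85,0,0,0,-0.129],
    [0,-0.67,-0.85,0,0,0,-0.129],
    [0,-0.67,-0.85,0,0,0,-0.129],
    [0,-0.67,-0.85,0,0,0,-0.129]
  ]
}}

```text
clock: 2.5
tcp_pos: [0.5138, -0.1737, 0.242]
orientation: [-0.067, -3.14, -0.0]
contact_force: [0.4, 0.3, -0.7]
grip_width: 0.0003
```

```bash
python3 - <<'E'
from h import *
from scipy.spatial.transform import Rotation as Ro
f=grab('wrist','w1.png');o=r.get_obs();print(o['tcp_pos'],Ro.from_rotvec(o['orientation']).as_matrix().round(4))
print(proj(f,[[.5105,-.177,.07],o['tcp_pos'],[.5105,-.148,.088]]))
E
```

```text
[ 0.51378655 -0.17255879  0.24199985] [[-9.992e-01  4.060e-02 -6.000e-04]
 [ 4.060e-02  9.992e-01  8.000e-04]
 [ 7.000e-04  8.000e-04 -1.000e+00]]
[[317.7930016  215.07117207]
 [324.28915657 313.68060957]
 [350.94026172 218.51604185]]
```

View pics/w1.png

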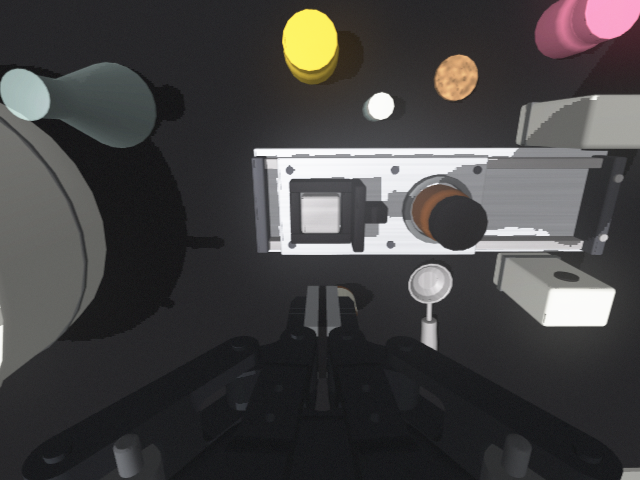

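The wrist view shows the button at (321,214), the push plate at about (360,215) and the rail level in the image, so the yaw is close to right. Next I'll measure exactly.

```bash
python3 - <<'E'
from h import *
f=grab('wrist');g=f['pixels'].min(2)
m=np.zeros_like(g);m[188:240,296:348]=(g[188:240,296:348]>110)*255
c=max(cv2.findContours(m,0,2)[0],key=cv2.contourArea)
q=cv2.boxPoints(cv2.minAreaRect(c));print(q.round(1))
W=np.array([ray(f,p,.07) for p in q]);print(W.round(4),'centre',W.mean(0))
for a,b in((282,470),):
    for rows,up,z in(((235,275),False,.04),((135,175),True,.01)):
        P=[]
        for c in range(a,b):
            k=np.where(g[rows[0]:rows[1],c]>100)[0]
            if len(k):P.append(ray(f,(c,rows[0]+(k[0] if up else k[-1])),z)[:2])
        v=cv2.fitLine(np.array(P,np.float32),cv2.DIST_HUBER,0,.001,.001).ravel();d=v[:2]*np.sign(v[1]);n=np.array([d[1],-d[0]])
        print('yaw',np.arctan2(-d[0],d[1]),v[2:],np.std((np.array(P)-v[2:])@n), 'perp from button',(W.mean(0)[:2]-v[2:])@n)
E
```

```text
[[299. 193.]
 [339. 193.]
 [339. 232.]
 [299. 232.]]
[[ 0.4894 -0.1919  0.07  ]
 [ 0.4909 -0.1558  0.07  ]
 [ 0.5275 -0.1567  0.07  ]
 [ 0.526  -0.1941  0.07  ]] centre [ 0.50845638 -0.17461847  0.07      ]
yaw -0.04142399 [ 0.5625068 -0.105565 ] 0.009218199475578982 perp from button -0.05114439906302716
yaw -0.040704686 [ 0.45675078 -0.09317313] 1.1067783250493106e-09 perp from button 0.05497705919583456
```

Emit:
{"name": "send_rows", "arguments": {
  "deltas": [
    [0,0.025,-0.02,0.1,0,0,0],
    [0,0.025,-0.02,0.3,0,0,0],
    [0,0.025,-0.02,0.5,0,0,0],
    [0,0.025,-0.02,0.7,0,0,0],
    [0,0.025,-0.02,0.85,0,0,0],
    [0,0.025,-0.02,0.94,0,0,0],
    [0,0.025,-0.02,0.94,0,0,0],
    [0,0.025,-0.02,0.94,0,0,0],
    [0,0.025,-0.02,0.94,0,0,0]
  ]
}}

```text
clock: 3.35
tcp_pos: [0.5107, -0.1761, 0.1023]
orientation: [0.062, 3.139, 0.0]
contact_force: [0.7, -0.3, -0.3]
grip_width: 0.0
```

```bash
python3 - <<'E'
from h import *
f=grab('wrist');s=grab('side');o=r.get_obs();print(o['tcp_pos'],o['contact_force'])
im=np.vstack([cv2.resize(f['pixels'][120:360,180:500],(400,300)),cv2.resize(s['pixels'][250:370,250:410],(400,300),interpolation=2)])
cv2.imwrite('pics/c2.png',im[:,:,::-1])
E
```

```text
[ 0.51085405 -0.17657868  0.10266468] [-0.45585591  0.38681078 -0.34132834]
```

View pics/c2.png

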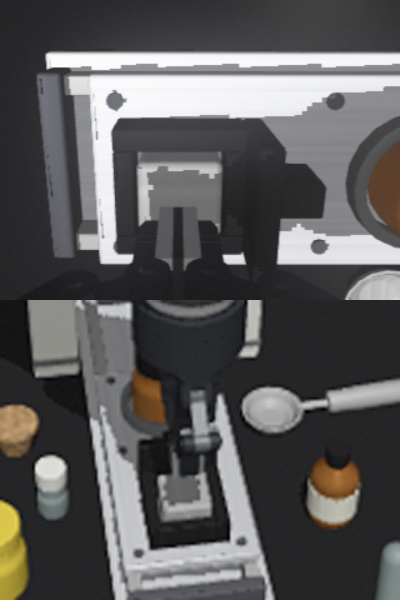

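The fingertips are centred over the button: the wrist crop puts the tips at (178,235) on the square, and the side crop agrees. The shut tips look only about 16 mm thick. I'll open them slightly, so that the rear tip stays on the button when the front tip meets the push plate.

Emit:
{"name": "send_rows", "arguments": {
  "deltas": [
    [0.2,0,0,0,0,0,0],
    [0.2,0,0,0.04,0,0,0],
    [0.2,0,0,0.08,0,0,0],
    [0.2,0,0,0.12,0,0,0],
    [0.2,0,0,0.12,0,0,0],
    [0.2,0,0,0.12,0,0,0]
  ]
}}

```text
clock: 3.95
tcp_pos: [0.5093, -0.1768, 0.0826]
orientation: [-0.064, -3.139, -0.0]
contact_force: [-1.1, 0.8, -0.0]
grip_width: 0.0174
```

Emit:
{"name": "send_rows", "arguments": {
  "deltas": [
    [0.2,0,0,0.01,0,0,0],
    [0.2,0,0,0.02,0,0,0],
    [0.2,0,0,0.02,0,0,0]
  ]
}}

```text
clock: 4.2
tcp_pos: [0.5099, -0.177, 0.0803]
orientation: [0.064, 3.141, -0.0]
contact_force: [0.0, -0.5, 2.6]
grip_width: 0.0165
```

Emit:
{"name": "send_rows", "arguments": {
  "deltas": [
    [0.2,0,0,0.01,0,0,0],
    [0.2,0,0,0.02,0,0,0],
    [0.2,0,0,0.02,0,0,0]
  ]
}}

```text
clock: 4.45
tcp_pos: [0.51, -0.177, 0.0773]
orientation: [0.064, 3.14, -0.0]
contact_force: [-0.4, 0.5, 4.2]
grip_width: 0.0171
```

Contact came at about TCP z = 0.080, and the force rises as the spring should. I'll keep going to the solid stop.

Emit:
{"name": "send_rows", "arguments": {
  "deltas": [
    [0.2,0,0,0.01,0,0,0],
    [0.2,0,0,0.02,0,0,0],
    [0.2,0,0,0.02,0,0,0]
  ]
}}

```text
clock: 4.7
tcp_pos: [0.5101, -0.177, 0.0752]
orientation: [0.064, 3.14, 0.001]
contact_force: [-3.3, 0.7, 13.6]
grip_width: 0.0172
```

Emit:
{"name": "send_rows", "arguments": {
  "deltas": [
    [0.2,0,0,0.01,0,0,0],
    [0.2,0,0,0.01,0,0,0],
    [0.2,0,0,0.01,0,0,0]
  ]
}}

```text
clock: 4.95
tcp_pos: [0.5102, -0.1771, 0.075]
orientation: [0.065, 3.14, 0.001]
contact_force: [-7.8, 2.9, 27.7]
grip_width: 0.017
```

Button is on its solid stop (27.7 N). I'll ease off slightly and start the push, watching the force.

Emit:
{"name": "send_rows", "arguments": {
  "deltas": [
    [0.2,0,0,-0.004,0,0,0],
    [0.2,0,0.01,-0.004,0,0,0],
    [0.2,0,0.025,-0.004,0,0,0],
    [0.2,0,0.045,-0.004,0,0,0],
    [0.2,0,0.07,-0.004,0,0,0],
    [0.2,0,0.1,-0.004,0,0,0],
    [0.2,0,0.13,-0.004,0,0,0],
    [0.2,0,0.15,-0.004,0,0,0],
    [0.2,0,0.16,-0.004,0,0,0]
  ]
}}

```text
clock: 5.7
tcp_pos: [0.5111, -0.1536, 0.0751]
orientation: [0.065, 3.14, -0.001]
contact_force: [-6.9, -1.9, 22.2]
grip_width: 0.017
```

Emit:
{"name": "send_rows", "arguments": {
  "deltas": [
    [0.2,0,0.01,0,0,0,0],
    [0.2,0,0.03,0,0,0,0],
    [0.2,0,0.06,0,0,0,0],
    [0.2,0,0.09,0,0,0,0],
    [0.2,0,0.12,0,0,0,0],
    [0.2,0,0.15,0,0,0,0],
    [0.2,0,0.18,0,0,0,0],
    [0.2,0,0.2,0,0,0,0],
    [0.2,0,0.21,0,0,0,0]
  ]
}}

```text
clock: 6.45
tcp_pos: [0.5124, -0.1219, 0.0751]
orientation: [0.065, 3.14, -0.0]
contact_force: [-6.0, -1.7, 22.2]
grip_width: 0.017
```

```bash
python3 - <<'E'
from h import *
s=grab('side');o=r.get_obs();print(o['tcp_pos'],o['contact_force'])
cv2.imwrite('pics/c3.png',cv2.resize(s['pixels'][210:380,230:400],(510,510),interpolation=2)[:,:,::-1])
E
```

```text
[ 0.51241038 -0.121706    0.07503502] [-6.49013673 -0.67214547 22.79306034]
```

View pics/c3.png

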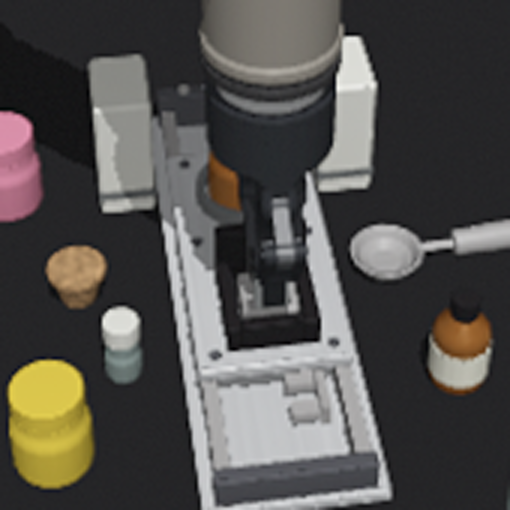

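The crop shows the carriage riding along with the tips, which are still on the button at (270,295), with the jar upright in its seat. About 65 mm remains.

Emit:
{"name": "send_rows", "arguments": {
  "deltas": [
    [0.2,0,0.01,0,0,0,0],
    [0.2,0,0.03,0,0,0,0],
    [0.2,0,0.06,0,0,0,0],
    [0.2,0,0.1,0,0,0,0],
    [0.2,0,0.14,0,0,0,0],
    [0.2,0,0.18,0,0,0,0],
    [0.2,0,0.22,0,0,0,0],
    [0.2,0,0.26,0,0,0,0],
    [0.2,0,0.3,0,0,0,0],
    [0.2,0,0.33,0,0,0,0],
    [0.2,0,0.36,0,0,0,0],
    [0.2,0,0.38,0,0,0,0],
    [0.2,0,0.39,0,0,0,0]
  ]
}}

```text
clock: 7.58
tcp_pos: [0.5149, -0.0631, 0.0751]
orientation: [0.064, 3.14, 0.001]
contact_force: [-6.0, -0.5, 22.7]
grip_width: 0.017
```

Emit:
{"name": "send_rows", "arguments": {
  "deltas": [
    [0.2,0,0.01,0,0,0,0],
    [0.2,0,0.02,0,0,0,0],
    [0.2,0,0.03,0,0,0,0],
    [0.2,0,0.04,0,0,0,0],
    [0.2,0,0.04,0,0,0,0]
  ]
}}

```text
clock: 8.0
tcp_pos: [0.5151, -0.0573, 0.0751]
orientation: [0.065, 3.14, 0.001]
contact_force: [-5.5, -0.1, 23.8]
grip_width: 0.0167
```

Nearly there, with no stop reaction yet. I'll continue in small steps.

Emit:
{"name": "send_rows", "arguments": {
  "deltas": [
    [0.2,0,0.01,0,0,0,0],
    [0.2,0,0.02,0,0,0,0],
    [0.2,0,0.03,0,0,0,0],
    [0.2,0,0.03,0,0,0,0]
  ]
}}

```text
clock: 8.33
tcp_pos: [0.5152, -0.0565, 0.0751]
orientation: [0.069, 3.139, -0.005]
contact_force: [-5.2, -11.3, 22.4]
grip_width: 0.0172
```

Emit:
{"name": "send_rows", "arguments": {
  "deltas": [
    [0.2,0,0.01,0,0,0,0],
    [0.2,0,0.02,0,0,0,0],
    [0.2,0,0.03,0,0,0,0],
    [0.2,0,0.03,0,0,0,0]
  ]
}}

```text
clock: 8.67
tcp_pos: [0.5165, -0.052, 0.0751]
orientation: [0.069, 3.137, -0.006]
contact_force: [-3.6, -8.9, 17.9]
grip_width: 0.0167
```

The end stop reacted at y = -0.0565, which is 120 mm of travel, with the button still held down at about 20 N. Now lift straight up.

Emit:
{"name": "send_rows", "arguments": {
  "deltas": [
    [0.2,0,0.02,-0.03,0,0,0],
    [0.2,0,0.02,-0.07,0,0,0],
    [0.2,0,0.02,-0.15,0,0,0],
    [0.2,0,0.02,-0.35,0,0,0],
    [0.2,0,0.02,-0.6,0,0,0],
    [0.2,0,0.02,-0.85,0,0,0],
    [0.2,0,0.02,-1,0,0,0],
    [0.2,0,0.02,-1,0,0,0]
  ]
}}

```text
clock: 9.33
tcp_pos: [0.5181, -0.045, 0.2281]
orientation: [0.064, 3.132, 0.002]
contact_force: [0.5, 0.2, -1.4]
grip_width: 0.0173
```

Emit:
{"name": "send_rows", "arguments": {
  "deltas": [
    [0.2,0,-0.25,0,0,0,0],
    [0.2,0,-0.5,0,0,0,0],
    [0.2,0,-0.75,0,0,0,0],
    [0.2,0,-1,0,0,0,0],
    [0.2,0,-1,0,0,0,0],
    [0.2,0,-1,0,0,0,0]
  ]
}}

```text
clock: 9.83
tcp_pos: [0.508, -0.1973, 0.2225]
orientation: [-0.072, -3.14, 0.001]
contact_force: [-0.2, 1.1, -0.7]
grip_width: 0.0172
```

```bash
python3 - <<'E'
from h import *
s=grab('side');f=grab('wrist');o=r.get_obs();print(o['tcp_pos'],o['contact_force'])
t=grab('top')
im=np.vstack([np.hstack([cv2.resize(s['pixels'][210:360,230:380],(400,300),interpolation=2),cv2.resize(t['pixels'][215:305,280:440],(400,300),interpolation=2)]),np.hstack([cv2.resize(f['pixels'],(400,300)),np.zeros((300,400,3),np.uint8)])])
cv2.imwrite('pics/c4.png',im[:,:,::-1])
E
```

```text
[ 0.50884328 -0.19382823  0.22245225] [-0.46150875  0.14269395  0.52985263]
```

View pics/c4.png

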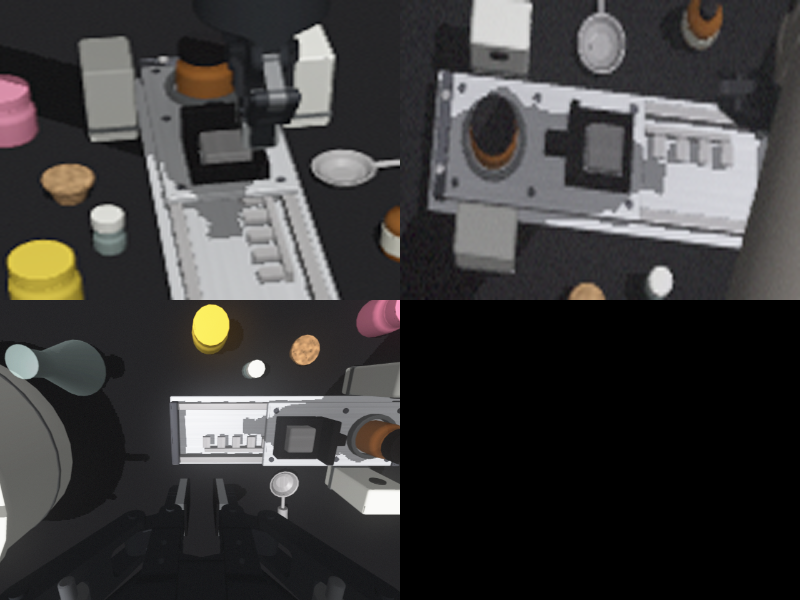

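The crops show the carriage's deck against the end stop bar and the jar upright between the reader blocks. The button, at about (362,259) in the full top image, is up, and the gripper is clear. Handing in.

```bash
python3 - <<'E'
from h import *
f=grab('top');print(ray(f,(362,259.4),.07)-ray(f,(408.3,263),.07))
print(r.hand_in(), r.get_obs()['clock'])
E
```

```text
[0.00303758 0.1183129  0.        ]
the job is handed in; nothing more can be done
the job is handed in; nothing more can be done
```

The carriage is at the end stop with the jar upright between the reader blocks, and the job is handed in at about 10 s of the 38 s allowed. Hand-in gives no verdict, so the result rests on the checks below.

I pressed the button to its solid stop with the fingertips (27.7 N at most). I then pushed the carriage along the rail with the button held at about 22 N, until the end stop pushed back at 120 mm of fingertip travel. After that I lifted straight up and moved clear.

- **Pictures:** the last ones show the deck against the stop bar, the button standing up again, the jar upright in its seat, and no visible shift in the bystanders in view. I viewed 7 pictures.
- **Travel:** the top camera gave about 118 mm of travel, give or take 2 mm, against 120 mm from the fingertips. That agrees within the error and the lock's play, but the margin over the required 115.5 mm is small.
- **Early measurements:** the first top and side views disagreed by about 6 mm on where the button was along the rail. The wrist camera settled it before I pressed.

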